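Set the cell slide of a photometer at its notch for the beam check

TASK

Get the photometer ready for its beam check: lift the loose light cover off the cell compartment by its knob and set it down gently, flat and right way up, on the bench beside the instrument, not touching it. Then take the cell slide by its upright finger grip and slide it along its rail towards the back of the instrument until you feel its spring ball drop into the notch, and stay there: finish while still gripping the slide at the notch, so that it cannot shift while I check the beam. Leave the foam box, the glove carton and the beaker where they are.

Things in the scene. Friction and masses are not known exactly. Their poses are not given: they have to be found in the camera images.
- photometer: White bench instrument, fixed, 250 deep (x), 300 wide (y), 95 high. Origin: centre of its underside, on the bench; x points from its front to its back (away from the robot, give or take its yaw), y to its left, z up. Display and keys (at most 113 high) lie at y below -20.
- photometer_well (a point): Middle of the mouth of the cell compartment, 95 above the bench, axes as the photometer's: an open well 140 (x) by 110 (y) in the instrument's top, with a thin black rim standing 10 high round it (rim top 105 above the bench).
- cover: Loose light cover on the compartment: black cap open below, 160 (x) by 130 (y) by 62 high, walls 4, 0.2 to 0.35 kg, knob on top. It stands on the instrument's top round the rim with 3 play; the slide's grip reaches 50 up into it, so raise it 60 before going sideways. Origin: centre of its open lower edge (at bench height once it stands on the bench); axes as the photometer's at the start.
- cover_knob (a point): Middle of the head of the cover's knob, 84 above the cover's lower edge: an upright aluminium cylinder 30 in diameter, 26 high, over the cover's centre. This point lies 22 above the cover's flat top and 13 below the knob's top.
- slide_grip (a point): Middle of the cell slide's upright finger grip, under the cover at first: black plate 24 long (x, along the rail), 10 thick (y), 32 high on a thin stem; its top is 145, this point 131 above the bench. Pinch it across y from above. Axes as the photometer's. The slide's glass cell (top 109 above the bench) begins 22 behind this point (+x); nothing else within 60 rises above the rim (105).
- cell_slide (a joint): Place of the slide on its rail, m: 0 at the end near the instrument's front, growing towards its back along the photometer's x, 0.075 at the far stop. Starts between 0 and 0.02; about 1 N of friction. It has a single notch, somewhere between 0.042 and 0.058 (in line with the two lens barrels; it differs from start to start).
- detent_ball (a joint): How far the slide's spring ball is pressed in, m: 0.0034 while it rides the plain bar, 0 when seated in the notch, a V 11 mm wide: the value falls over the last 5 mm before the notch's centre and rises again past it (0.8 mm per mm). In the V the ball pulls the slide to the centre with 3 to 4 N (let loose within 3 mm it centres itself); 5 to 7 N push it out.
- foam_box: Bystander: open white foam box 130 (x) by 180 (y) by 110 high; origin at the centre of its underside.
- glove_carton: Bystander: white and green paper carton of gloves, 240 (x) by 125 (y) by 65 high; origin at the centre of its underside.
- beaker: Bystander: glass beaker 74 in diameter, 95 high; origin at the centre of its underside.

How it is judged:
By the outcome, as a careful person would: the job done as asked, in the order asked, and still so for the second after the job is handed in, while the arm keeps its last pose, push and grip.
It also fails if it takes over 64 s, if anything falls off the work surface, if the arm or the gripper's body presses on something with over 40 N, if the wrist force passes 120 N, or if a joint passes its speed limit or range.

ROBOT

A 6-joint arm with a two-finger parallel gripper is mounted at the origin on the work surface. World frame = base frame: x ahead of the robot, y to its left, z up, the work surface at z = 0. Lengths are in m, angles in rad, forces in N, time in s.
With the tool pointing down it reaches from about 0.35 to 0.775 m from the base axis. Payload 5.5 kg.
Tool frame: the origin (TCP) lies at the very end of the fingers, on their centre line; the grasp point (between the pads) lies 19 mm behind it; z points along the fingers, y is the line along which they close (so a half turn about z gives the same grasp; the last joint's range is limited). The gripper opens to 85 mm and grips with 20 to 120 N. Pads are 22 mm wide; open, the fingers measure 114 mm over their backs; the gripper's body (76 mm by 85 mm) begins 54 mm behind the grasp point. The pads swing forward as they close: fully open they stand 13 mm farther back than shut.
Start: joints at [-1.374, 0.313, 0.046, 1.304, 0, 1.431], TCP at [0.19, -0.543, 0.231] pointing down, gripper open.
Joint ranges: [-2.76, 2.76], [-0.86, 1.69], [-1.03, 1.26], [-2.2, 2.34], [-1.47, 1.5], [-3.14, 3.14]. Speed limits (rad/s): [2.57, 2.57, 3.14, 3.14, 3.14, 3.14].

INTERFACE

Orientations are given as a unit quaternion [w, x, y, z].
In Python, from workcell import env gives the robot as it stands. The module is installed in compiled form; this text tells all that it offers.
- The arm moves only by the tool jog_arm, never from a script. Its arguments are lists of equal length, an entry for each row: "gripper": the opening, from 0 (shut) to 1 (fully open); "offset": the shift along the world's x, y, z in cm, a list of three; "twist": the turn about the world's z in degrees. In form: {"gripper": [gripper, ...], "offset": [[dx, dy, dz], ...], "twist": [twist, ...]}. A call has exactly 8 rows; each row is the pose to reach, as a shift and turn from the pose commanded when the call began; what a row does not reach only later rows make up. A row lasts 1/8 s, in which the tool goes at most 62.5 mm and 10.7 degrees, less where a joint would pass 70% of its speed; a pose out of reach is approached as far as the arm can. A call with a gripper value outside its range is refused whole. The fingers move at their own pace and stop on an object; "squeeze" is the grip in N (left out, the last holds). Time passes only in rows, so rows that repeat a pose let the fingers close, or fill a call up. It gives the time, the measured TCP pose, the force, the opening and the grip force at its end, in the units of the state.
- env.get_state(): the state, without advancing time (a new reading comes with each control period).
- env.read_camera(name): name is "scene" or "top" or "wrist"; returns a dict with "image" (420x560x3 uint8, red, green, blue), "z_map" (420x560 float32, m along the optical axis (not along the pixel's ray), 0 where there is no reading), "fovy" (degrees; the focal length in pixels is half the picture's height over the tangent of half this angle, whatever the lens; pixels are square), "cx", "cy" (the principal point, pixels), "cam_to_world" (4x4, takes a point from camera to world coordinates). Camera axes: x right, y up, looking along -z (the intrinsics and any distortion apply to the point x, -y, -z); pixel columns grow to the right and rows downward; lengths in m; the calibration is good to about 2 mm. The wrist camera is an equidistant fisheye: a pixel r from the principal point sees the ray r / f radians off the axis. A picture is of the moment at which its call begins.
- env.hand_in(): hands the job in; it is judged then, once.
The state is a dict: "clock": time; "joint_pos": joint angles; "qvel": joint speeds; "tau": joint torques, N m; "tcp_pos": TCP position; "orientation": TCP orientation; "wrist_force": force on the tool from outside, world axes, zero at the start; "ft_torque": the same for the moment, N m; "finger_gap": finger opening in m; "grip_force": force on a finger pad.
Only numpy, scipy, OpenCV 4.12 (cv2) and the standard library are available. Lean on these libraries where they do the work, as an engineer would, in place of code of your own. Each camera call takes 0.05 s, during which the arm holds its last target. There are 200 camera calls.

## Working session

There is one attempt and no reset: what is moved stays moved. The work goes in short steps, Python scripts to look and compute and a tool call to move; the robot and the scene stay as the last step left them, time stands still between calls to the robot, and variables do not carry over. Pictures are saved under pics/ and viewed, at most 10 in all, crops included, and the job is handed in when it is done.

Besides the shell and the picture viewer there is one more tool, called after "Call:" by a JSON object that holds its "method" and its "body", one argument or row to a line. jog_arm: Moves the arm, as the interface text tells. Its arguments: {"type":"object","properties":{"gripper":{"type":"array"},"offset":{"type":"array"},"twist":{"type":"array"},"squeeze":{"type":"number"}},"required":["gripper","offset","twist"]}

```bash
mkdir -p pics
cat > h.py <<'E'
import numpy as np, cv2, pickle
from workcell import env
def cap(name,tag):
    d=env.read_camera(name); pickle.dump(d,open(f'{tag}.pkl','wb'))
    cv2.imwrite(f'pics/{tag}.png',d['image'][:,:,::-1]); return d
def pts(d):
    """world points (HxWx3) from z_map, pinhole"""
    z=d['z_map']; h,w=z.shape; f=h/2/np.tan(np.radians(d['fovy'])/2)
    u,v=np.meshgrid(np.arange(w),np.arange(h))
    x=(u-d['cx'])/f; y=(v-d['cy'])/f
    if d.get('fish'):
        r=np.hypot(x,y)+1e-9; k=np.tan(r)/r; x,y=x*k,y*k
    P=np.stack([x*z,-y*z,-z],-1)
    M=d['cam_to_world']; Q=P@M[:3,:3].T+M[:3,3]; Q[z<=0]=np.nan; return Q
E
python3 - <<'E'
from h import *
for n in ('top','scene'):
    d=cap(n,n+'0'); print(n,d['fovy'],d['cx'],d['cy'],[k for k in d],np.round(d['cam_to_world'],3).tolist())
    print((d['z_map']>0).mean())
print(env.get_state())
a=cv2.imread('pics/top0.png');b=cv2.imread('pics/scene0.png')
cv2.imwrite('pics/both.png',cv2.resize(np.vstack([a,b]),(400,600))) if 0 else None
E
```

```text
top 48.266535652600425 278.9496397508916 207.2270707166669 ['image', 'z_map', 'fovy', 'cx', 'cy', 'cam_to_world'] [[0.004, 0.995, -0.098, 0.396], [-1.0, 0.005, 0.012, -0.032], [0.012, 0.098, 0.995, 1.796], [0.0, 0.0, 0.0, 1.0]]
0.9960416666666667
scene 56.65259260593082 280.5730179309474 205.48018296994982 ['image', 'z_map', 'fovy', 'cx', 'cy', 'cam_to_world'] [[-0.787, -0.498, 0.364, 1.076], [0.616, -0.625, 0.479, 0.636], [-0.011, 0.601, 0.799, 1.268], [0.0, 0.0, 0.0, 1.0]]
0.9962202380952381
{'clock': 0.1, 'joint_pos': array([-1.37360815e+00,  3.13945333e-01,  4.50812110e-02,  1.30360009e+00,
        1.37314724e-05,  1.43118211e+00]), 'qvel': array([ 0.00104584, -0.0016789 ,  0.00282278,  0.0001546 ,  0.00126749,
       -0.00133119]), 'tau': array([ 4.13108995e-03, -4.81724846e+01,  2.99242991e+01,  1.27301647e-02,
       -1.38892965e-04,  1.16434555e-05]), 'tcp_pos': array([ 0.18991682, -0.54224315,  0.23048199]), 'orientation': array([-8.33796061e-04,  9.85853654e-01,  1.67606316e-01, -1.71405225e-05]), 'wrist_force': array([-0.56489851,  1.27449619, -0.16552427]), 'ft_torque': array([ 0.02502952, -0.00862024, -0.03194375]), 'grip_force': 0.0, 'finger_gap': 0.08540589787266648}
```

View pics/top0.png

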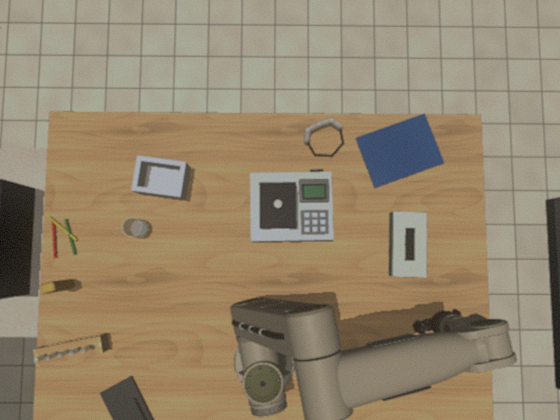

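View pics/scene0.png

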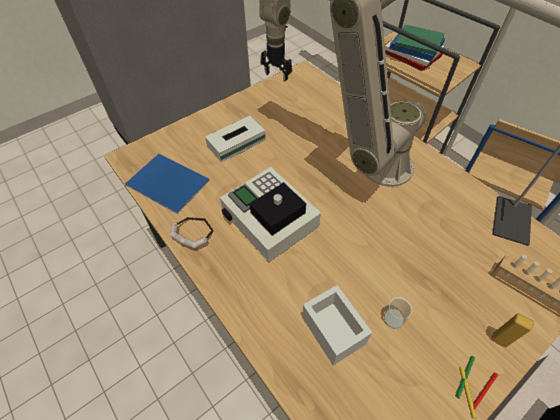

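The top view shows the photometer around (291,207), with the black cover at (278,205) and its knob at (278,203). The carton is at (408,244), the beaker at (137,228) and the foam box at (160,178). The bench just left of the instrument, around (215,210), is free. Now I'll measure these.

Run:
```python
from h import *
for n in('top0','scene0'):
    d=pickle.load(open(n+'.pkl','rb')); P=pts(d); im=d['image'].astype(int)
    X,Y,Z=P[...,0],P[...,1],P[...,2]
    roi=(X>.25)&(X<.75)&(Y>-.4)&(Y<.2)
    def rect(m,l):
        q=P[m][:,:2].astype(np.float32); print(n,l,len(q),np.median(P[m],0).round(4),[np.round(a,3) for a in cv2.minAreaRect(q)], 'mean',q.mean(0).round(4))
    rect(roi&(Z>.172)&(Z<.21)&(Y>-.15),'knob')
    rect(roi&(Z>.145)&(Z<.166)&(im.sum(-1)<150)&(Y>-.2),'covertop')
    rect(roi&(Z>.085)&(Z<.125)&(Y>-.3)&(Y<.15),'phototop')
    rect((X>.2)&(X<.8)&(Y>-.6)&(Y<-.34)&(Z>.05)&(Z<.08),'carton')
    rect((X>.3)&(X<.9)&(Y>.2)&(Y<.6)&(Z>.09)&(Z<.13),'foam')
    rect((X>.2)&(X<.5)&(Y>.3)&(Y<.7)&(Z>.06)&(Z<.1),'beaker')
    print(n,'bench z',np.nanmedian(Z[(X>.3)&(X<.6)&(Y>.1)&(Y<.25)]), 'max z there',np.nanmax(Z[(X>.35)&(X<.6)&(Y>.12)&(Y<.3)]))
    u=np.argwhere(roi&(Z>.172)&(Z<.21)&(Y>-.15)); print(u.mean(0))
```

```text
top0 knob 62 [ 0.5652 -0.0449  0.1927] [array([ 0.566, -0.045]), array([0.027, 0.028]), np.float64(3.535)] mean [ 0.5658 -0.0449]
top0 covertop 0 [nan nan nan] [array([0., 0.]), array([0., 0.]), np.float64(0.0)] mean [nan nan]
top0 phototop 3898 [ 0.5633 -0.1399  0.0969] [array([ 0.569, -0.096]), array([0.251, 0.3  ]), np.float64(1.277)] mean [ 0.5651 -0.1161]
top0 carton 2227 [ 0.4321 -0.5314  0.0655] [array([ 0.432, -0.533]), array([0.126, 0.24 ]), np.float64(88.109)] mean [ 0.4312 -0.5317]
top0 foam 946 [0.6652 0.3989 0.1085] [array([0.593, 0.404]), array([0.19 , 0.304]), np.float64(79.038)] mean [0.6606 0.3943]
top0 beaker 98 [0.4752 0.4908 0.0863] [array([0.478, 0.484]), array([0.044, 0.075]), np.float64(0.371)] mean [0.4762 0.4834]
top0 bench z 0.00026165704343739105 max z there 0.014668942737952495
[203.80645161 276.98387097]
scene0 knob 101 [ 0.5695 -0.0361  0.192 ] [array([ 0.413, -0.016]), array([0.053, 0.351]), np.float64(75.38)] mean [ 0.478  -0.0232]
scene0 covertop 1253 [ 0.5828 -0.0351  0.157 ] [array([ 0.573, -0.044]), array([0.161, 0.133]), np.float64(0.718)] mean [ 0.5778 -0.0389]
scene0 phototop 2799 [ 0.615  -0.1074  0.0967] [array([ 0.572, -0.097]), array([0.255, 0.307]), np.float64(1.46)] mean [ 0.5953 -0.0914]
scene0 carton 1156 [ 0.4444 -0.5263  0.0654] [array([ 0.438, -0.534]), array([0.133, 0.242]), np.float64(88.071)] mean [ 0.443  -0.5275]
scene0 foam 1453 [0.6729 0.4031 0.109 ] [array([0.598, 0.402]), array([0.187, 0.305]), np.float64(79.059)] mean [0.6686 0.3962]
scene0 beaker 165 [0.4681 0.4759 0.0842] [array([0.478, 0.481]), array([0.072, 0.042]), np.float64(89.604)] mean [0.4723 0.4776]
scene0 bench z 8.10195855949214e-05 max z there 0.009770602361392822
[188.54455446 300.78217822]
  return _methods._mean(a, axis=axis, dtype=dtype,
  ret = um.true_divide(
<stdin>:7: RuntimeWarning: Mean of empty slice.
```

Call:
{"method": "jog_arm", "body": {
  "gripper": [1,1,1,1,1,1,1,1],
  "offset": [
    [1,1.3,3],
    [3.5,4.6,6],
    [6,8,7],
    [8.5,11.3,7],
    [11,14.6,7],
    [13.5,18,7],
    [16,21.4,7],
    [18.8,24.9,7]
  ],
  "twist": [10,20,30,40,50,60,70,80]
}}

```text
clock: 1.1
tcp_pos: [0.3785, -0.2924, 0.301]
orientation: [-0.0, 0.645, 0.764, 0.0]
wrist_force: [-0.2, -0.6, 0.8]
finger_gap: 0.0851
grip_force: 0.0
```

Call:
{"method": "jog_arm", "body": {
  "gripper": [1,1,1,1,1,1,1,1],
  "offset": [
    [2.7,3.6,0],
    [5.4,7.2,0],
    [8.1,10.8,0],
    [10.8,14.4,0],
    [13.5,18,0],
    [16,21.5,0],
    [18,24,0],
    [18.9,24.9,0]
  ],
  "twist": [10,20,30,40,50,60,70,80]
}}

```text
clock: 2.1
tcp_pos: [0.5676, -0.043, 0.3005]
orientation: [-0.001, 0.002, 1.0, 0.0]
wrist_force: [0.2, -0.7, 0.6]
finger_gap: 0.0857
grip_force: 0.0
```

Call:
{"method": "jog_arm", "body": {
  "gripper": [1,1,1,1,1,1,1,1],
  "offset": [
    [0,0,0],
    [0,0,-1],
    [0,0,-2],
    [0,0,-3],
    [0,0,-3],
    [0,0,-3],
    [0,0,-3],
    [0,0,-3]
  ],
  "twist": [2,2,2,2,2,2,2,2]
}}

```text
clock: 3.1
tcp_pos: [0.5672, -0.0448, 0.2717]
orientation: [0.0, -0.011, 1.0, -0.0]
wrist_force: [-0.6, 0.0, -0.7]
finger_gap: 0.0852
grip_force: 0.0
```

Run:
```python
from h import *
d=cap('wrist','w1'); s=env.get_state(); print(s['tcp_pos'],s['orientation'],s['joint_pos'],s['wrist_force'])
print(d['fovy'],d['cx'],d['cy'],np.round(d['cam_to_world'],3).tolist())
d['fish']=1;P=pts(d);Z=P[...,2];X=P[...,0];Y=P[...,1]
roi=(abs(X-.567)<.13)&(abs(Y+.045)<.13)
for l,a,b in(('knob',.185,.2),('cover',.152,.162)):
    m=roi&(Z>a)&(Z<b);q=P[m][:,:2].astype(np.float32);print(l,len(q),np.median(Z[m]),[np.round(t,4) for t in cv2.minAreaRect(q)],np.argwhere(m).mean(0))
```

```text
[ 0.5671836  -0.04474754  0.27162502] [ 2.85166341e-04 -1.13108090e-02  9.99935990e-01 -2.11685785e-05] [-2.19857278e-01  2.93773413e-01  1.17283983e-01  1.39374204e+00
  8.94607663e-05 -2.42479353e-01] [-0.95105601  0.22293875  0.53817384]
65.70646984690485 273.7317415119288 210.40861817749345 [[-0.023, -0.945, -0.325, 0.484], [1.0, -0.021, -0.008, -0.046], [0.0, -0.325, 0.946, 0.414], [0.0, 0.0, 0.0, 1.0]]
knob 1215 0.191612302491409 [array([ 0.5694, -0.045 ]), array([0.0288, 0.0282]), np.float64(2.0396)] [220.20411523 273.05925926]
cover 25517 0.15680185329850382 [array([ 0.57  , -0.0447]), array([0.1605, 0.1315]), np.float64(0.7415)] [195.62609241 273.4118039 ]
```

View pics/w1.png

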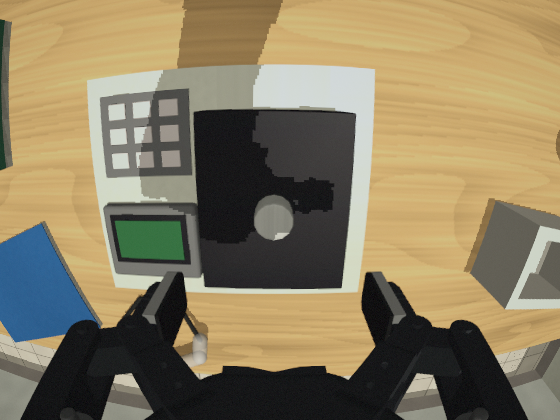

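The knob is at (273,220) in the wrist view, centred between the fingers, and its heights match (.1916 and .1568). I'll go down and close on it.

Call:
{"method": "jog_arm", "body": {
  "gripper": [1,1,1,1,1,1,1,1],
  "offset": [
    [0.2,0,-2],
    [0.2,0,-4.5],
    [0.2,0,-7],
    [0.2,0,-9],
    [0.2,0,-10],
    [0.2,0,-10.6],
    [0.2,0,-10.8],
    [0.2,0,-10.8]
  ],
  "twist": [-0.3,-0.3,-0.3,-0.3,-0.3,-0.3,-0.3,-0.3],
  "squeeze": 50
}}

```text
clock: 4.15
tcp_pos: [0.5693, -0.0448, 0.1638]
orientation: [0.0, -0.009, 1.0, -0.0]
wrist_force: [0.4, 0.2, 0.6]
finger_gap: 0.0855
grip_force: 0.0
```

Call:
{"method": "jog_arm", "body": {
  "gripper": [0,0,0,0,0,0,0,0],
  "offset": [
    [0,0,0],
    [0,0,0],
    [0,0,0],
    [0,0,0],
    [0,0,0],
    [0,0,0],
    [0,0,0],
    [0,0,0]
  ],
  "twist": [0,0,0,0,0,0,0,0]
}}

```text
clock: 5.15
tcp_pos: [0.5693, -0.0449, 0.1637]
orientation: [0.0, -0.009, 1.0, -0.0]
wrist_force: [-0.5, -1.2, 5.5]
finger_gap: 0.0285
grip_force: 49.9
```

Call:
{"method": "jog_arm", "body": {
  "gripper": [0,0,0,0,0,0,0,0],
  "offset": [
    [0,0,0.5],
    [0,0,1.5],
    [0,0,3],
    [0,0,4.5],
    [0,0,6],
    [0,0,7.5],
    [0,0,9],
    [0,0,9]
  ],
  "twist": [0,0,0,0,0,0,0,0]
}}

```text
clock: 6.15
tcp_pos: [0.5699, -0.0449, 0.255]
orientation: [0.001, -0.009, 1.0, -0.0]
wrist_force: [1.1, -0.0, -2.1]
finger_gap: 0.0288
grip_force: 49.6
```

Run:
```python
from h import *
d=cap('scene','s2'); s=env.get_state(); print(s['tcp_pos'],s['wrist_force'])
i=cv2.imread('pics/s2.png')[100:320,150:430]; cv2.imwrite('pics/s2c.png',cv2.resize(i,None,fx=2,fy=2))
```

```text
[ 0.56939879 -0.04482445  0.25393414] [-0.78424576 -0.16625681 -2.98903308]
```

View pics/s2c.png

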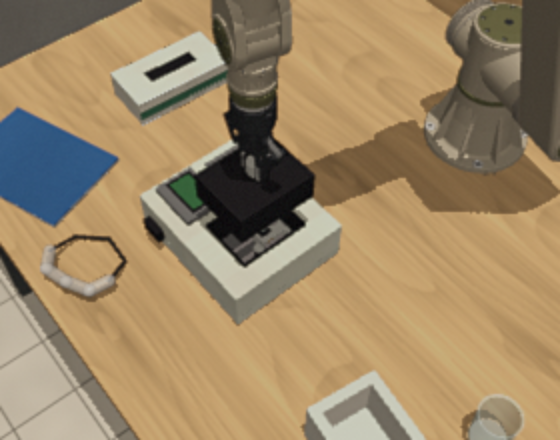

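The scene crop shows the cover hanging level at (255,185) with the open well below it. I'll carry it left and lower it.

Call:
{"method": "jog_arm", "body": {
  "gripper": [0,0,0,0,0,0,0,0],
  "offset": [
    [-0.3,1.5,0],
    [-1,4.5,0],
    [-1.8,8,0],
    [-2.7,12,0],
    [-3.6,15.5,0],
    [-4.3,18.5,0],
    [-4.8,20.3,0],
    [-5,21,0]
  ],
  "twist": [0,0,0,0,0,0,0,0]
}}

```text
clock: 7.2
tcp_pos: [0.5183, 0.1663, 0.253]
orientation: [-0.0, -0.009, 1.0, -0.0]
wrist_force: [0.4, -0.5, -3.2]
finger_gap: 0.0284
grip_force: 49.7
```

Call:
{"method": "jog_arm", "body": {
  "gripper": [0,0,0,0,0,0,0,0],
  "offset": [
    [0,0,-1],
    [0,0,-3.5],
    [0,0,-6.5],
    [0,0,-9.5],
    [0,0,-12.5],
    [0,0,-15],
    [0,0,-16.5],
    [0,0,-17]
  ],
  "twist": [0,0,0,0,0,0,0,0]
}}

```text
clock: 8.2
tcp_pos: [0.5186, 0.1645, 0.0822]
orientation: [-0.001, -0.008, 1.0, -0.0]
wrist_force: [-0.3, -0.8, -2.2]
finger_gap: 0.0286
grip_force: 49.7
```

Call:
{"method": "jog_arm", "body": {
  "gripper": [0,0,0,0,0,0,0,0],
  "offset": [
    [0,0,-0.2],
    [0,0,-0.4],
    [0,0,-0.6],
    [0,0,-0.8],
    [0,0,-1],
    [0,0,-1.1],
    [0,0,-1.2],
    [0,0,-1.2]
  ],
  "twist": [0,0,0,0,0,0,0,0]
}}

```text
clock: 9.2
tcp_pos: [0.5189, 0.1653, 0.0712]
orientation: [-0.0, -0.009, 1.0, 0.0]
wrist_force: [0.2, -0.6, -2.4]
finger_gap: 0.0288
grip_force: 49.7
```

Call:
{"method": "jog_arm", "body": {
  "gripper": [0,0,0,0,0,0,0,0],
  "offset": [
    [0,0,-0.05],
    [0,0,-0.1],
    [0,0,-0.15],
    [0,0,-0.2],
    [0,0,-0.22],
    [0,0,-0.24],
    [0,0,-0.24],
    [0,0,-0.24]
  ],
  "twist": [0,0,0,0,0,0,0,0]
}}

```text
clock: 10.2
tcp_pos: [0.519, 0.1653, 0.0689]
orientation: [0.0, -0.009, 1.0, 0.0]
wrist_force: [-0.5, 0.3, -2.9]
finger_gap: 0.0287
grip_force: 49.7
```

Call:
{"method": "jog_arm", "body": {
  "gripper": [0,0,0,0,0,0,0,0],
  "offset": [
    [0,0,-0.04],
    [0,0,-0.08],
    [0,0,-0.12],
    [0,0,-0.16],
    [0,0,-0.18],
    [0,0,-0.2],
    [0,0,-0.2],
    [0,0,-0.2]
  ],
  "twist": [0,0,0,0,0,0,0,0]
}}

```text
clock: 11.2
tcp_pos: [0.5191, 0.1654, 0.0687]
orientation: [0.001, -0.009, 1.0, 0.0]
wrist_force: [-5.9, 0.1, 12.6]
finger_gap: 0.0286
grip_force: 50.9
```

Contact with the bench at .0687, as predicted. I'll relax the push and release.

Call:
{"method": "jog_arm", "body": {
  "gripper": [0,0,1,1,1,1,1,1],
  "offset": [
    [0,0,0.1],
    [0,0,0.13],
    [0,0,0.13],
    [0,0,0.13],
    [0,0,0.13],
    [0,0,0.13],
    [0,0,0.13],
    [0,0,0.13]
  ],
  "twist": [0,0,0,0,0,0,0,0]
}}

```text
clock: 12.2
tcp_pos: [0.519, 0.1653, 0.0682]
orientation: [0.0, -0.009, 1.0, 0.0]
wrist_force: [0.2, -0.0, 0.1]
finger_gap: 0.0854
grip_force: 0.0
```

Call:
{"method": "jog_arm", "body": {
  "gripper": [1,1,1,1,1,1,1,1],
  "offset": [
    [0,0,1],
    [0,0,3],
    [0,0,6],
    [0,0,10],
    [0,0,14],
    [0,0,18],
    [0,0,20],
    [0,0,20]
  ],
  "twist": [0,0,0,0,0,0,0,0]
}}

```text
clock: 13.2
tcp_pos: [0.5201, 0.1654, 0.2706]
orientation: [0.002, -0.009, 1.0, 0.0]
wrist_force: [-0.2, 0.5, -0.6]
finger_gap: 0.0853
grip_force: 0.0
```

Call:
{"method": "jog_arm", "body": {
  "gripper": [1,1,1,1,1,1,1,1],
  "offset": [
    [0,-2,0],
    [0,-6,0],
    [0,-10,0],
    [0,-14,0],
    [0,-18,0],
    [0,-20,0],
    [0,-21,0],
    [0,-21,0]
  ],
  "twist": [0,0,0,0,0,0,0,0]
}}

```text
clock: 14.2
tcp_pos: [0.5185, -0.0454, 0.2674]
orientation: [-0.001, -0.008, 1.0, 0.0]
wrist_force: [-0.6, -0.3, -0.2]
finger_gap: 0.0853
grip_force: 0.0
```

Run:
```python
from h import *
d=cap('wrist','w2'); s=env.get_state(); print(s['tcp_pos'],s['wrist_force'])
d['fish']=1;P=pts(d);X,Y,Z=P[...,0],P[...,1],P[...,2]
def rect(m,l): q=P[m][:,:2].astype(np.float32);print(l,len(q),np.median(P[m],0).round(4),[np.round(t,4) for t in cv2.minAreaRect(q)],np.argwhere(m).mean(0))
roi=(abs(X-.57)<.065)&(abs(Y+.045)<.05)
rect(roi&(Z>.138)&(Z<.15),'grip'); rect(roi&(Z>.12)&(Z<.15),'grip+')
rect((abs(X-.57)<.08)&(abs(Y+.045)<.07)&(Z>.1025)&(Z<.107),'rim')
rect((Y>.07)&(Y<.26)&(X>.4)&(X<.63)&(Z>.057)&(Z<.067),'covertop')
d=cap('top','t2');P=pts(d);X,Y,Z=P[...,0],P[...,1],P[...,2]
rect((Y>.07)&(Y<.26)&(X>.4)&(X<.63)&(Z>.055)&(Z<.07),'covertop(top)')
```

```text
[ 0.51858095 -0.0447245   0.26767473] [ 0.73961018 -0.35197526  0.76908866]
grip 298 [ 0.525  -0.0463  0.1447] [array([ 0.5259, -0.0463]), array([0.0233, 0.0088]), np.float64(0.7238)] [208.83557047 272.01677852]
grip+ 358 [ 0.5225 -0.0464  0.1445] [array([ 0.5259, -0.0465]), array([0.0233, 0.0092]), np.float64(0.5174)] [206.09776536 272.02513966]
rim 1546 [ 0.5574 -0.046   0.1047] [array([ 0.5714, -0.0451]), array([0.1481, 0.1173]), np.float64(1.1446)] [230.18887451 271.92432083]
covertop 10492 [0.5109 0.1541 0.0619] [array([0.5205, 0.166 ]), array([0.1605, 0.1326]), np.float64(0.9491)] [181.90182997 440.34454823]
covertop(top) 1339 [0.5144 0.164  0.0623] [array([0.5162, 0.1648]), array([0.1602, 0.127 ]), np.float64(0.9734)] [220.77669903 220.06273338]
```

View pics/w2.png

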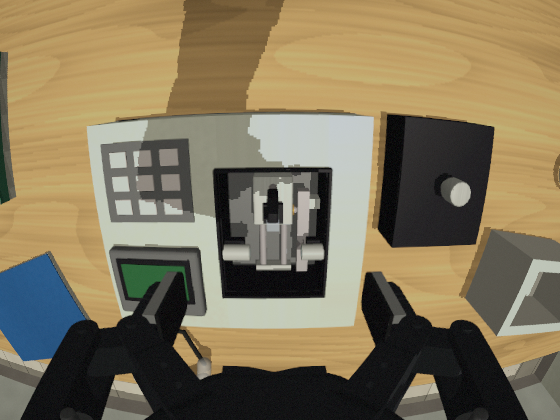

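The wrist view shows the cover standing flat beside the instrument (440,180) and the grip upright in the well at (272,207). It measures (0.526, -0.0463) with its top at .145. I'll go down onto it.

Call:
{"method": "jog_arm", "body": {
  "gripper": [0.7,0.6,0.6,0.6,0.6,0.6,0.6,0.6],
  "offset": [
    [0.7,-0.15,-1],
    [0.7,-0.15,-4],
    [0.7,-0.15,-7],
    [0.7,-0.15,-10],
    [0.7,-0.15,-13],
    [0.7,-0.15,-14.6],
    [0.7,-0.15,-15.3],
    [0.7,-0.15,-15.3]
  ],
  "twist": [0,0,0,0,0,0,0,0],
  "squeeze": 30
}}

```text
clock: 15.3
tcp_pos: [0.526, -0.0458, 0.1148]
orientation: [-0.0, -0.009, 1.0, 0.0]
wrist_force: [0.3, 0.1, 0.5]
finger_gap: 0.051
grip_force: 0.0
```

Call:
{"method": "jog_arm", "body": {
  "gripper": [0,0,0,0,0,0,0,0],
  "offset": [
    [0,0,0],
    [0,0,0],
    [0,0,0],
    [0,0,0],
    [0,0,0],
    [0,0,0],
    [0,0,0],
    [0,0,0]
  ],
  "twist": [0,0,0,0,0,0,0,0]
}}

```text
clock: 16.3
tcp_pos: [0.5266, -0.0465, 0.116]
orientation: [0.001, -0.009, 1.0, -0.0]
wrist_force: [-0.6, -0.2, 5.6]
finger_gap: 0.0094
grip_force: 32.2
```

Run:
```python
from h import *
d=pickle.load(open('w2.pkl','rb'));d['fish']=1;P=pts(d)
i=d['image'][160:305,205:340,::-1]; cv2.imwrite('pics/w2c.png',cv2.resize(i,None,fx=4,fy=4,interpolation=cv2.INTER_CUBIC))
for r,c in((252,235),(252,313),(228,272),(215,272),(195,272),(267,272)): print(r,c,P[r,c].round(4))
for c in(235,313):
    print(c,[(r,P[r,c].round(3).tolist()) for r in range(236,268,3)])
```

```text
252 235 [ 0.591  -0.0855  0.096 ]
252 313 [ 0.5895 -0.0015  0.0964]
228 272 [ 0.5575 -0.046   0.108 ]
215 272 [ 0.5301 -0.0463  0.1462]
195 272 [ 0.5146 -0.0465  0.1377]
267 272 [ 0.636  -0.0452  0.0462]
235 [(236, [0.6, -0.093, 0.031]), (239, [0.583, -0.087, 0.079]), (242, [0.585, -0.087, 0.084]), (245, [0.586, -0.086, 0.088]), (248, [0.588, -0.086, 0.093]), (251, [0.59, -0.085, 0.096]), (254, [0.593, -0.085, 0.097]), (257, [0.597, -0.086, 0.097]), (260, [0.635, -0.094, 0.032]), (263, [0.64, -0.094, 0.031]), (266, [0.641, -0.094, 0.037])]
313 [(236, [0.581, 0.001, 0.073]), (239, [0.581, -0.0, 0.08]), (242, [0.583, -0.0, 0.084]), (245, [0.584, -0.001, 0.09]), (248, [0.586, -0.001, 0.094]), (251, [0.589, -0.001, 0.096]), (254, [0.592, -0.001, 0.097]), (257, [0.595, -0.001, 0.097]), (260, [0.633, 0.009, 0.031]), (263, [0.639, 0.009, 0.029]), (266, [0.639, 0.008, 0.037])]
```

View pics/w2c.png

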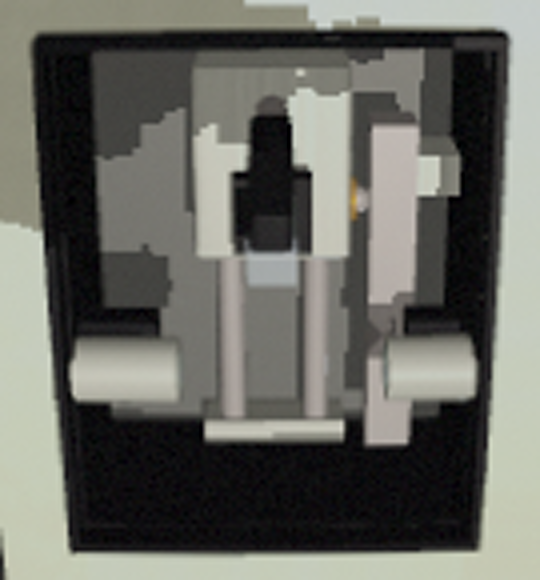

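The crop shows the notch gap in the bar near crop (388,330), the ball at (360,200), and the lens barrels at row about 370. The notch-to-ball distance gives the travel.

Run:
```python
from h import *
d=pickle.load(open('w2.pkl','rb'));d['fish']=1;P=pts(d)
for c in(298,301,304):
    print(c,[(r,*P[r,c].round(4).tolist(),int(d['image'][r,c].sum())) for r in range(228,256,2)])
print([(r,c,P[r,c].round(4).tolist()) for r in(207,209,210,211,213) for c in(293,295,297)])
```

```text
298 [(228, 0.5739, -0.0163, 0.0663, 517), (230, 0.5762, -0.0162, 0.0666, 514), (232, 0.5788, -0.0161, 0.0664, 514), (234, 0.5811, -0.016, 0.0669, 524), (236, 0.5839, -0.0159, 0.0661, 323), (238, 0.5864, -0.0157, 0.0662, 314), (240, 0.5891, -0.0156, 0.0659, 300), (242, 0.5957, -0.0147, 0.0568, 215), (244, 0.596, -0.015, 0.0621, 216), (246, 0.5967, -0.0153, 0.066, 280), (248, 0.5991, -0.0152, 0.0665, 322), (250, 0.6024, -0.015, 0.0651, 516), (252, 0.6037, -0.0151, 0.0676, 516), (254, 0.6077, -0.0147, 0.0649, 512)]
301 [(228, 0.5737, -0.0129, 0.0667, 524), (230, 0.5766, -0.0127, 0.0657, 526), (232, 0.5791, -0.0126, 0.0656, 524), (234, 0.5816, -0.0124, 0.0656, 520), (236, 0.5841, -0.0123, 0.0655, 322), (238, 0.5869, -0.0121, 0.065, 322), (240, 0.589, -0.0121, 0.0659, 309), (242, 0.5911, -0.0121, 0.0669, 296), (244, 0.5851, -0.0138, 0.0855, 249), (246, 0.5869, -0.0139, 0.0869, 235), (248, 0.5871, -0.0142, 0.0917, 292), (250, 0.5894, -0.0141, 0.0918, 360), (252, 0.5917, -0.014, 0.0922, 351), (254, 0.593, -0.0142, 0.0945, 374)]
304 [(228, 0.5738, -0.0094, 0.0663, 528), (230, 0.5761, -0.0093
[... 343 characters left out ...]
0), (250, 0.5881, -0.0112, 0.0945, 523), (252, 0.5897, -0.0112, 0.0962, 566), (254, 0.5917, -0.0112, 0.0969, 583)]
[(207, 293, [0.5501, -0.0226, 0.0622]), (207, 295, [0.5507, -0.0202, 0.0603]), (207, 297, [0.5493, -0.0183, 0.0644]), (209, 293, [0.5521, -0.0227, 0.0635]), (209, 295, [0.5526, -0.0203, 0.0618]), (209, 297, [0.5514, -0.0183, 0.0653]), (210, 293, [0.5529, -0.0227, 0.0646]), (210, 295, [0.5539, -0.0202, 0.0616]), (210, 297, [0.5528, -0.0182, 0.0647]), (211, 293, [0.5542, -0.0226, 0.0644]), (211, 295, [0.5545, -0.0203, 0.0633]), (211, 297, [0.5539, -0.0181, 0.0648]), (213, 293, [0.5567, -0.0225, 0.0639]), (213, 295, [0.5685, -0.0177, 0.0299]), (213, 297, [0.5561, -0.0181, 0.0655])]
```

Both estimates (ball to V, cell to barrels) give about 40 mm of travel. I'll run 32 mm first, then feel for the notch in small steps.

Call:
{"method": "jog_arm", "body": {
  "gripper": [0,0,0,0,0,0,0,0],
  "offset": [
    [0.2,0,0],
    [0.7,0.01,0],
    [1.2,0.02,0],
    [1.7,0.03,0],
    [2.2,0.04,0],
    [2.7,0.05,0],
    [3.1,0.05,0],
    [3.2,0.05,0]
  ],
  "twist": [0,0,0,0,0,0,0,0]
}}

```text
clock: 17.3
tcp_pos: [0.558, -0.0458, 0.116]
orientation: [0.0, -0.009, 1.0, -0.0]
wrist_force: [-2.7, -0.1, 7.7]
finger_gap: 0.0093
grip_force: 32.6
```

Call:
{"method": "jog_arm", "body": {
  "gripper": [0,0,0,0,0,0,0,0],
  "offset": [
    [0.03,0,0],
    [0.06,0,0],
    [0.09,0,0],
    [0.12,0,0],
    [0.15,0,0],
    [0.18,0,0],
    [0.2,0,0],
    [0.2,0,0]
  ],
  "twist": [0,0,0,0,0,0,0,0]
}}

```text
clock: 18.3
tcp_pos: [0.5591, -0.0457, 0.116]
orientation: [-0.001, -0.009, 1.0, -0.0]
wrist_force: [-4.8, 0.0, 8.7]
finger_gap: 0.0094
grip_force: 32.8
```

Call:
{"method": "jog_arm", "body": {
  "gripper": [0,0,0,0,0,0,0,0],
  "offset": [
    [0.02,0,0],
    [0.04,0,0],
    [0.06,0,0],
    [0.08,0,0],
    [0.1,0,0],
    [0.12,0,0],
    [0.14,0,0],
    [0.15,0,0]
  ],
  "twist": [0,0,0,0,0,0,0,0]
}}

```text
clock: 19.3
tcp_pos: [0.5615, -0.0457, 0.116]
orientation: [0.0, -0.009, 1.0, 0.0]
wrist_force: [-1.5, 0.1, 6.8]
finger_gap: 0.0096
grip_force: 32.4
```

Call:
{"method": "jog_arm", "body": {
  "gripper": [0,0,0,0,0,0,0,0],
  "offset": [
    [0.02,0,0.03],
    [0.04,0,0.06],
    [0.06,0,0.08],
    [0.08,0,0.08],
    [0.1,0,0.08],
    [0.12,0,0.08],
    [0.14,0,0.08],
    [0.15,0,0.08]
  ],
  "twist": [0,0,0,0,0,0,0,0]
}}

```text
clock: 20.3
tcp_pos: [0.5632, -0.0457, 0.116]
orientation: [0.0, -0.009, 1.0, 0.0]
wrist_force: [0.6, 0.4, 4.2]
finger_gap: 0.0096
grip_force: 32.0
```

Call:
{"method": "jog_arm", "body": {
  "gripper": [0,0,0,0,0,0,0,0],
  "offset": [
    [0.02,0,0],
    [0.04,0,0],
    [0.06,0,0],
    [0.08,0,0],
    [0.1,0,0],
    [0.12,0,0],
    [0.14,0,0],
    [0.15,0,0]
  ],
  "twist": [0,0,0,0,0,0,0,0]
}}

```text
clock: 21.3
tcp_pos: [0.5645, -0.0457, 0.116]
orientation: [0.0, -0.009, 1.0, 0.0]
wrist_force: [-0.8, 0.7, 4.4]
finger_gap: 0.0093
grip_force: 32.1
```

Call:
{"method": "jog_arm", "body": {
  "gripper": [0,0,0,0,0,0,0,0],
  "offset": [
    [0.02,0,0],
    [0.04,0,0],
    [0.06,0,0],
    [0.08,0,0],
    [0.1,0,0],
    [0.1,0,0],
    [0.1,0,0],
    [0.1,0,0]
  ],
  "twist": [0,0,0,0,0,0,0,0]
}}

```text
clock: 22.3
tcp_pos: [0.5656, -0.0457, 0.116]
orientation: [0.0, -0.009, 1.0, 0.0]
wrist_force: [1.5, 2.3, 3.7]
finger_gap: 0.0097
grip_force: 32.1
```

Call:
{"method": "jog_arm", "body": {
  "gripper": [0,0,0,0,0,0,0,0],
  "offset": [
    [0.02,0,0],
    [0.04,0,0],
    [0.06,0,0],
    [0.08,0,0],
    [0.1,0,0],
    [0.1,0,0],
    [0.1,0,0],
    [0.1,0,0]
  ],
  "twist": [0,0,0,0,0,0,0,0]
}}

```text
clock: 23.3
tcp_pos: [0.5659, -0.0456, 0.116]
orientation: [-0.001, -0.009, 1.0, 0.0]
wrist_force: [-1.3, 3.1, 6.1]
finger_gap: 0.0096
grip_force: 32.4
```

Call:
{"method": "jog_arm", "body": {
  "gripper": [0,0,0,0,0,0,0,0],
  "offset": [
    [0.02,0,0],
    [0.04,0,0],
    [0.06,0,0],
    [0.08,0,0],
    [0.1,0,0],
    [0.1,0,0],
    [0.1,0,0],
    [0.1,0,0]
  ],
  "twist": [0,0,0,0,0,0,0,0]
}}

```text
clock: 24.3
tcp_pos: [0.566, -0.0457, 0.116]
orientation: [-0.001, -0.009, 1.0, 0.0]
wrist_force: [-5.1, 2.7, 8.2]
finger_gap: 0.0096
grip_force: 32.7
```

Run:
```python
from h import *
d=cap('wrist','w3'); s=env.get_state(); print(s['tcp_pos'],s['wrist_force'])
i=d['image'][150:400,160:400,::-1]; cv2.imwrite('pics/w3c.png',cv2.resize(i,None,fx=2.4,fy=2.4,interpolation=cv2.INTER_CUBIC))
```

```text
[ 0.56606291 -0.04566694  0.11605534] [-4.12186838  2.40103834  7.86638182]
```

View pics/w3c.png

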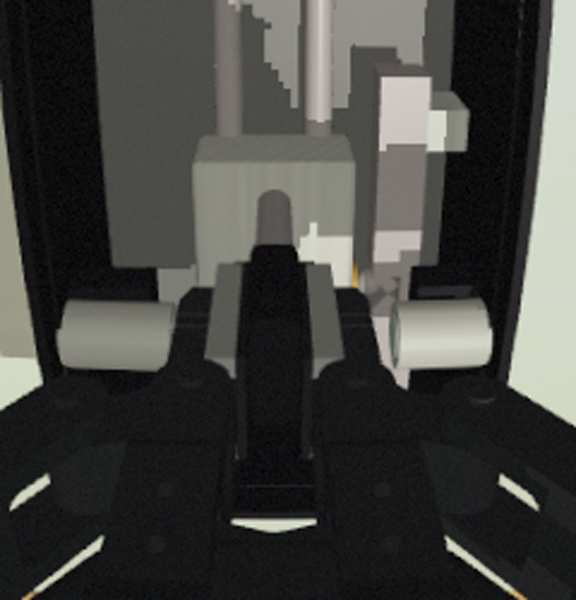

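The crop shows the ball (365,280) sitting at the V in the bar (382,285). The slide has stopped advancing at .566 while resistance rose to 5 N, so the ball is in the notch. I'll ease the push off, then test with a slight pull back.

Call:
{"method": "jog_arm", "body": {
  "gripper": [0,0,0,0,0,0,0,0],
  "offset": [
    [-0.05,0,0],
    [-0.1,0,0],
    [-0.15,0,0],
    [-0.15,0,0],
    [-0.15,0,0],
    [-0.15,0,0],
    [-0.15,0,0],
    [-0.15,0,0]
  ],
  "twist": [0,0,0,0,0,0,0,0]
}}

```text
clock: 25.35
tcp_pos: [0.5659, -0.0457, 0.116]
orientation: [-0.0, -0.009, 1.0, 0.0]
wrist_force: [0.2, 3.4, 5.3]
finger_gap: 0.0098
grip_force: 32.2
```

Call:
{"method": "jog_arm", "body": {
  "gripper": [0,0,0,0,0,0,0,0],
  "offset": [
    [-0.03,0,0],
    [-0.06,0,0],
    [-0.1,0,0],
    [-0.1,0,0],
    [-0.1,0,0],
    [-0.1,0,0],
    [-0.1,0,0],
    [-0.1,0,0]
  ],
  "twist": [0,0,0,0,0,0,0,0]
}}

```text
clock: 26.35
tcp_pos: [0.5658, -0.0457, 0.1161]
orientation: [0.001, -0.009, 1.0, 0.0]
wrist_force: [3.3, 3.7, 1.8]
finger_gap: 0.0093
grip_force: 31.8
```

The slide is locked both ways at .566, so it is seated. I'll return to zero push, let it settle and hand in.

Call:
{"method": "jog_arm", "body": {
  "gripper": [0,0,0,0,0,0,0,0],
  "offset": [
    [0.05,0,0],
    [0.1,0,0],
    [0.1,0,0],
    [0.1,0,0],
    [0.1,0,0],
    [0.1,0,0],
    [0.1,0,0],
    [0.1,0,0]
  ],
  "twist": [0,0,0,0,0,0,0,0]
}}

```text
clock: 27.35
tcp_pos: [0.5659, -0.0457, 0.116]
orientation: [-0.0, -0.009, 1.0, 0.0]
wrist_force: [-0.4, 4.0, 5.0]
finger_gap: 0.0095
grip_force: 32.2
```

```bash
python3 -c "
from workcell import env
s=env.get_state();print(s['tcp_pos'],s['wrist_force'],s['grip_force'])
print(env.hand_in())"
```

```text
[ 0.56587476 -0.04569203  0.11604452] [-0.39810496  3.95268029  5.02036078] 32.210474610328674
the job is handed in; nothing more can be done
None
```

The job is handed in at 27 s: the cover stands flat on the bench about 45 mm to the left of the photometer, and the slide is in its notch, held both ways when tested, with the gripper still holding it.

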